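# Check a reamed wax ring tube with a go / no-go plug gauge

### The job

Check the reamed bore of the green wax ring tube, clamped on the tilted angle plate, with the double-ended plug gauge: slide its long, slim go end in until the shoulder of the handle is home against the tube, draw it out and turn it end for end, then set the short, thick no-go end squarely on the mouth of the bore with a light, steady push to show that it will not enter. Do not force the gauge in the soft wax and do not drop it. Then lay it back in its wooden rest, either way round, and leave the other things on the bench where they are.

Things in the scene. Friction and masses are not known exactly. Their poses are not given: they have to be found in the camera images.
- plug_gauge: loose double-ended plug gauge, 158 mm long, 0.36 kg: hexagonal aluminium handle 100 mm long, 28 mm across flats (32.3 across corners), a coaxial steel plug at each end. Origin on the axis at the handle's middle; x axis along the gauge to the go end. At the start it lies level in the rest, axis 55 mm above the table, two flats upright (facing its y and -y), a corner down.
- go_shoulder (a point): on the gauge's axis where the go plug meets the flat end of the handle, 50 mm from the gauge's origin towards the go end
- go_tip (a point): centre of the front face of the go end (the long, slim plug: 21 mm diameter, 40 mm long, nose bevelled 1.5 mm), 90 mm from the gauge's origin; axes as the gauge's
- nogo_face (a point): centre of the front face of the no-go end (the short, thick plug: 27 mm diameter, 18 mm long), 68 mm from the gauge's origin on the side away from the go end; axes as the gauge's
- ring_tube: green carving-wax ring tube, 36 mm outside diameter, 72 mm long, plain 24 mm bore; clamped immovably in a steel V-block. Origin at the centre of the bore's open upper mouth, 135 mm above the table; z axis along the bore outwards, 32 degrees above level; y axis level. The mouth's end face is flat, square to the axis, 16 mm proud of the V-block. A stop plate stands behind its lower end.
- bore_mouth (a point): centre of the bore's open upper mouth (ring_tube's origin). The yoke clamp over the tube sits 46 to 58 mm behind it along the bore, its screw head rising 56 mm from the bore axis
- angle_plate: the fixed iron tilting angle plate that carries V-block and tube: base 150 x 110 mm, its plate rises at 32 degrees towards its own x axis (the side the bore faces). Origin under the middle of the base on the table; the bore mouth stands 22 mm from it along its x axis.
- gauge_rest: fixed wooden gauge rest: base 110 x 70 x 12 mm, two upright cheeks 10 mm thick, centred 38 mm either side of the middle along its x axis, each with an open 120 degree V notch on top that takes the handle with a corner down; 66 mm gap between cheeks for fingers; cheek tops 53 mm high, below the gauge's axis. Origin under its centre on the table; notches run along its x axis.
- rest_seat (a point): the point 55 mm above the middle of the rest's underside, where the gauge's origin is when the gauge lies in the notches
- canister: loose screw-top aluminium canister with knurled cap, 65 mm diameter, 86 mm high, upright; a bystander. Origin under its base
- pendant: loose purple wax pendant model on a red sprue in a black rubber base of 52 mm diameter, 98 mm high; a bystander. Origin under its base
- scale_pan: loose shallow brass scale pan, 116 mm diameter, 14 mm high; a bystander. Origin under its centre
- carving_tool: loose steel wax carving tool with bronze ferrule, about 175 mm long, 12 mm high, lying along its x axis; a bystander. Origin on the table under its middle
- wax_slab: loose green wax slab 90 x 60 x 22 mm; a bystander. Origin under its centre
- caliper: loose digital caliper, 190 mm long, 15 mm high, lying along its x axis, jaws 52 mm to one side; a bystander. Origin on the table under its middle
- spirit_lamp: loose glass spirit lamp with brass collar and cap, 72 mm diameter, 88 mm high; a bystander. Origin under its base
Things that resemble listed ones, but are neither listed nor needed, are in the scene too. What is meant by the angle_plate is not red, and is the smaller of those in its own colour. Several things have the shape of the gauge_rest; the one meant has the colours described above.

How it is judged:
By the outcome, as a careful person would: the job done as asked, in the order asked, and still so for the second after the job is handed in, with the robot touching nothing.
It also fails if it takes over 72 s, if anything falls off the work surface, if the arm or the gripper's body presses on something with over 40 N, if the wrist force passes 120 N, or if a joint passes its speed limit or range.

### The arm

A 6-joint arm with a two-finger parallel gripper is mounted at the origin on the work surface. World frame = base frame: x ahead of the robot, y to its left, z up, the work surface at z = 0. Lengths are in m, angles in degrees, forces in N, time in s.
With the tool pointing down it reaches from about 0.325 to 0.775 m from the base axis. Payload 9.3 kg.
Tool frame: the origin (TCP) lies at the centre of the arm's flange, where the gripper is bolted on; the fingertips stand 173 mm ahead of it and the grasp point (between the pads) lies 155 mm ahead of it; z points along the fingers, y is the line along which they close (so a half turn about z gives the same grasp; the last joint's range is limited). The gripper opens to 85 mm and grips with 20 to 120 N. Pads are 22 mm wide; open, the fingers measure 114 mm over their backs; the gripper's body (76 mm by 85 mm) begins 54 mm behind the grasp point. The pads swing forward as they close: fully open they stand 13 mm farther back than shut.
Start: joints at [57.777, 14.817, 1.232, 76.415, 0, 81.257], TCP at [0.219, 0.504, 0.405] pointing down, gripper open.
Joint ranges: [-174.27, 174.27], [-52.1, 104.24], [-59.71, 78.15], [-110.17, 111.67], [-87.03, 83.33], [-180, 180]. Speed limits (degrees/s): [127.2, 127.2, 159.86, 180, 180, 180].

### API

Orientations are given as a 3x3 rotation matrix whose columns are the frame's x, y, z axes.
In Python, from rig import sensors, imaging, bot gives the robot as it stands.
- The arm moves only by the shell command python3 -m jog 'ROWS' [FORCE]. ROWS is JSON, a list of rows, each a list of 7 numbers: the turn, a rotation vector about the tool's x, y, z each as a share of 360 degrees, from -1 to 1, then the shift along the tool's x, y, z each as a share of 0.3 m, from -1 to 1, then the opening, from 0 (shut) to 1 (fully open). A call has 1 to 12 rows; each row shifts and turns the commanded pose from where the row before left it, along the tool's axes as they then stand; what a row does not reach is not made up. A row lasts 1/12 s, in which the tool goes at most 41.7 mm and 7.16 degrees, less where a joint would pass 70% of its speed; a pose out of reach is approached as far as the arm can. A call with a number of a shift or a turn outside -1 to 1 is refused whole. A call with a gripper value outside its range is refused whole. The fingers move at their own pace and stop on an object; FORCE is the grip in N (left out, the last holds). Time passes only in rows, so rows that do not move let the fingers close. It gives the time, the measured TCP pose, the force, the opening and the grip force at its end, in the units of the state.
- sensors.get_state(): the state, without advancing time (a new reading comes with each control period).
- imaging.get_image(name): name is "scene" or "top" or "wrist"; returns a dict with "img" (384x512x3 uint8, red, green, blue), "fov_y" (degrees; the focal length in pixels is half the picture's height over the tangent of half this angle, whatever the lens; pixels are square), "cx", "cy" (the principal point, pixels), "pose" (4x4, takes a point from camera to world coordinates). Camera axes: x right, y up, looking along -z (the intrinsics and any distortion apply to the point x, -y, -z); pixel columns grow to the right and rows downward; lengths in m; the calibration is good to about 2 mm. A picture is of the moment at which its call begins. There is no depth.
- bot.hand_in(): hands the job in; it is judged then, once.
The state is a dict: "clock": time; "joint_positions": joint angles; "joint_velocities": joint speeds; "joint_torque": joint torques, N m; "ee_pos": TCP position; "tcp_rot": TCP orientation; "contact_force": force on the tool from outside, world axes, zero at the start; "wrist_torque": the same for the moment, N m; "finger_gap": finger opening in m; "finger_force": force on a finger pad.
Only numpy, scipy, OpenCV 4.12 (cv2) and the standard library are available. Lean on these libraries where they do the work, as an engineer would, in place of code of your own. Each camera call takes 0.05 s, during which the arm holds its last target. There are 200 camera calls.

## Working session

There is one attempt and no reset: what is moved stays moved. The work goes in short steps, Python scripts to look and compute and a shell command to move; the robot and the scene stay as the last step left them, time stands still between calls to the robot, and variables do not carry over. Pictures are saved under pics/ and viewed, at most 10 in all, crops included, and the job is handed in when it is done.

```bash
ls; mkdir -p pics
python3 - <<'E'
from rig import sensors, imaging
import cv2,numpy as np
print(sensors.get_state())
for n in ["scene","top","wrist"]:
    d=imaging.get_image(n)
    print(n,d["fov_y"],d["cx"],d["cy"],np.round(d["pose"],4).tolist(),[k for k in d])
    np.save(f"pics/{n}0.npy",d["img"])
    im=d["img"][:,:,::-1]
    cv2.imwrite(f"pics/{n}0.png",cv2.resize(im,(800,600),interpolation=cv2.INTER_CUBIC))
E
```

```text
pics
{'clock': 0.0, 'joint_positions': array([ 5.77765847e+01,  1.48515477e+01,  1.18646489e+00,  7.64150910e+01,
       -1.62832544e-03,  8.12579309e+01]), 'joint_velocities': array([-0.00086265,  0.06704587, -0.08351959,  0.02255132,  0.0774514 ,
       -0.00759787]), 'joint_torque': array([ 1.21208825e-03, -5.55644882e+01,  3.44525349e+01,  1.38883552e-02,
       -2.17255397e-04, -2.48850063e-05]), 'ee_pos': array([0.21911057, 0.50440279, 0.40403592]), 'tcp_rot': array([[-9.17189788e-01,  3.98449962e-01, -7.22093708e-04],
       [ 3.98450574e-01,  9.17189023e-01, -1.19892472e-03],
       [ 1.84584912e-04, -1.38736016e-03, -9.99999021e-01]]), 'contact_force': array([ 0.1406092 , -0.06998065, -0.54036583]), 'wrist_torque': array([-0.00803769,  0.02663006, -0.00756123]), 'finger_force': 0.0, 'finger_gap': 0.0854445911125123}
scene 53.752065339717035 256.3869388972264 189.3050357837089 [[0.0544, -0.6194, 0.7832, 1.3887], [0.9985, 0.0346, -0.042, -0.0722], [-0.0011, 0.7843, 0.6204, 0.8084], [0.0, 0.0, 0.0, 1.0]] ['img', 'fov_y', 'cx', 'cy', 'pose']
top 50.55360893857957 254.22266232643585 181.85202242909398 [[0.0087, 0.9942, -0.1074, 0.3834], [-0.9999, 0.0071, -0.0147, -0.0278], [-0.0138, 0.1075, 0.9941, 1.3494], [0.0, 0.0, 0.0, 1.0]] ['img', 'fov_y', 'cx', 'cy', 'pose']
wrist 61.730386630468686 255.42609475616572 187.78433680537668 [[0.3992, -0.8821, -0.2502, 0.1533], [0.9169, 0.3833, 0.1115, 0.533], [-0.0025, -0.274, 0.9617, 0.3737], [0.0, 0.0, 0.0, 1.0]] ['img', 'fov_y', 'cx', 'cy', 'pose']
```

View pics/top0.png

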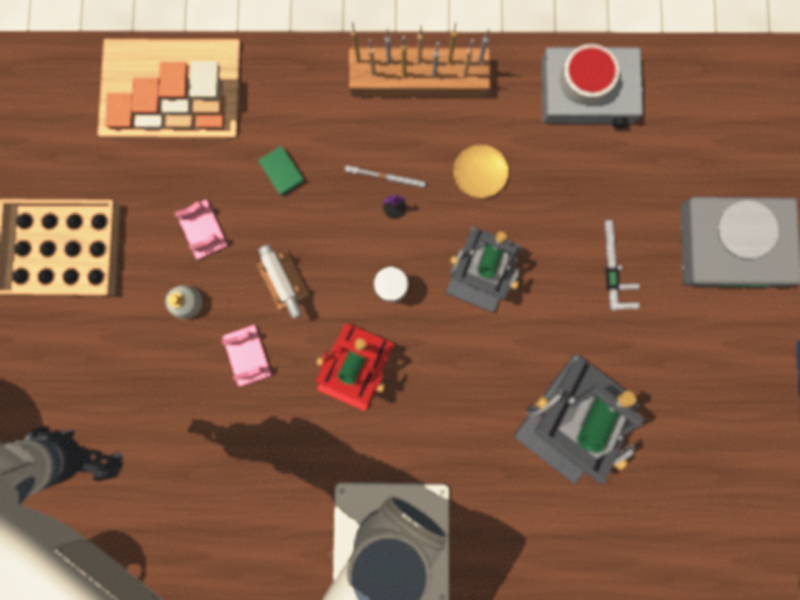

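View pics/scene0.png

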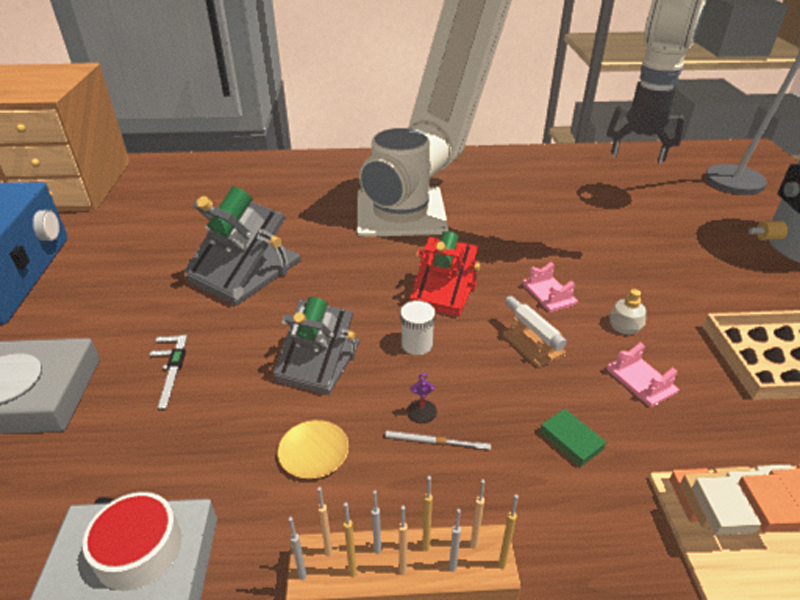

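Run:
```python
import cv2,numpy as np
t=np.load("pics/top0.npy")[:,:,::-1]; s=np.load("pics/scene0.npy")[:,:,::-1]
def crop(im,x0,y0,w=66,h=50,k=6): return cv2.resize(im[y0:y0+h,x0:x0+w],(w*k,h*k),interpolation=cv2.INTER_CUBIC)
a=np.hstack([crop(t,280,142),crop(t,148,152)])
b=np.hstack([crop(s,172,186,66,66),crop(s,310,180,66,66)])
b=cv2.resize(b,(792,300)) if 0 else b[:300]
cv2.imwrite("pics/crop1.png",np.vstack([a,b])); print(np.vstack([a,b]).shape)
```

```text
(600, 792, 3)
```

View pics/crop1.png

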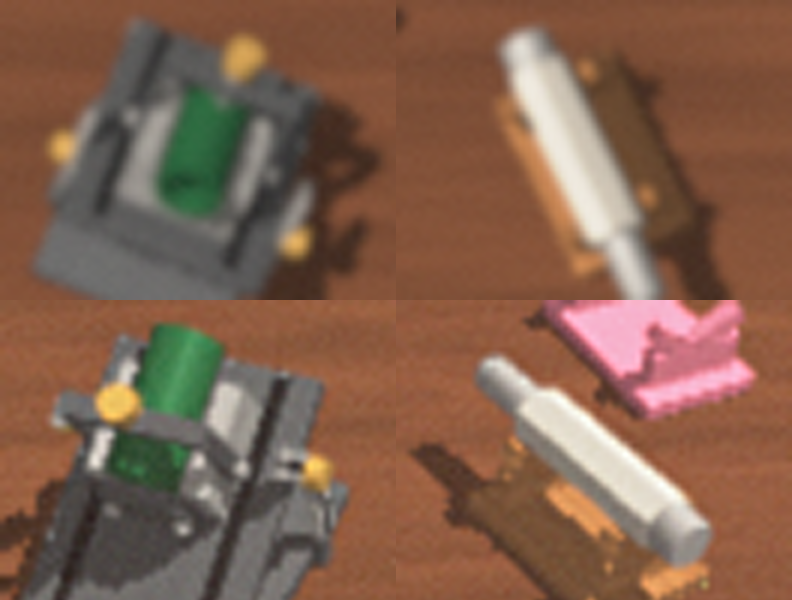

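```bash
cat > h.py <<'E'
import numpy as np,cv2
from rig import sensors,imaging
def K(d): f=192/np.tan(np.radians(d["fov_y"]/2)); return f,d["cx"],d["cy"]
def snap(n,tag):
    d=imaging.get_image(n); np.save(f"pics/{tag}.npy",d,allow_pickle=True)
    return d
def load(tag): return np.load(f"pics/{tag}.npy",allow_pickle=True).item()
def ray(d,u,v):
    f,cx,cy=K(d); P=np.array(d["pose"]); r=P[:3,:3]@np.array([(u-cx)/f,-(v-cy)/f,-1]); return P[:3,3],r/np.linalg.norm(r)
def onz(d,u,v,z):
    o,r=ray(d,u,v); return o+r*(z-o[2])/r[2]
def proj(d,p):
    f,cx,cy=K(d); P=np.array(d["pose"]); q=P[:3,:3].T@(np.asarray(p)-P[:3,3]); return np.array([cx+f*q[0]/-q[2],cy-f*q[1]/-q[2]])
def tri(obs):
    A=np.zeros((3,3));b=np.zeros(3)
    for d,u,v in obs:
        o,r=ray(d,u,v);M=np.eye(3)-np.outer(r,r);A+=M;b+=M@o
    return np.linalg.solve(A,b)
def crop(d,u,v,w,h,k,path):
    x,y=int(u-w/2),int(v-h/2); im=d["img"][max(y,0):y+h,max(x,0):x+w,::-1]
    cv2.imwrite(path,cv2.resize(im,None,fx=k,fy=k,interpolation=cv2.INTER_CUBIC)); print(path,"x0,y0",max(x,0),max(y,0),"k",k)
E
python3 - <<'E'
from h import *
t=snap("top","t1");s=snap("scene","s1")
T=lambda u,v:(280+u/6,142+v/6)
G=lambda u,v:(148+(u-396)/6,152+v/6)
S1=lambda u,v:(172+u/6,186+(v-300)/6)
S2=lambda u,v:(310+(u-396)/6,180+(v-300)/6)
print("gauge handle ends", onz(t,*G(537,77),.055),onz(t,*G(609,228),.055))
print("tip top",onz(t,188.2,201,.055))
print("scene: handle ends",onz(s,*S2(538,405),.055),onz(s,*S2(660,522),.055),"tip",onz(s,*S2(495,370),.055),'nogo',onz(s,*S2(688,545),.055))
print("mouth rough top",onz(t,*T(190,195),.135),"far end",onz(t,*T(212,92),.135-.072*.53+.015))
print("scene mouth top edge", onz(s,*S1(188,335),.145))
E
```

```text
gauge handle ends [0.57652982 0.25872316 0.055     ] [0.4953487 0.2176789 0.055    ]
tip top [0.46021314 0.20166611 0.055     ]
scene: handle ends [0.49217069 0.21722534 0.055     ] [0.58430167 0.25754088 0.055     ] tip [0.46210381 0.20071219 0.055     ] nogo [0.60124352 0.26684454 0.055     ]
mouth rough top [ 0.53804057 -0.18222511  0.135     ] far end [ 0.59427593 -0.19676986  0.11184   ]
scene mouth top edge [ 0.55429812 -0.17623173  0.145     ]
```

```bash
python3 -m jog '[[0,0,0,-0.06,-0.018,0,1],[0,0,0,-0.12,-0.034,0,1],[0,0,0,-0.13,-0.037,0,1],[0,0,0,-0.13,-0.037,0,1],[0,0,0,-0.13,-0.037,0,1],[0,0,0,-0.13,-0.037,0,1],[0,0,0,-0.13,-0.037,0,1],[0,0,0,-0.13,-0.037,0,1],[0,0,0,-0.13,-0.037,0,1],[0,0,0,-0.13,-0.037,0,1],[0,0,0,-0.1,-0.028,0,1],[0,0,0,-0.04,-0.012,0,1]]'
python3 -m jog '[[0,0,-0.01,0,0,0,1],[0,0,-0.0185,0,0,0,1],[0,0,-0.0185,0,0,0,1],[0,0,-0.0185,0,0,0,1],[0,0,-0.0185,0,0,0,1],[0,0,-0.0185,0,0,0,1],[0,0,-0.0185,0,0,0,1],[0,0,-0.0185,0,0,0,1],[0,0,0,0,0,0,1],[0,0,0,0,0,0,1]]'
python3 - <<'E'
from h import *
s=sensors.get_state(); print(s["clock"],s["joint_positions"].round(2),s["ee_pos"],s["tcp_rot"].round(3).tolist())
d=snap("wrist","w2"); crop(d,256,192,512,384,1.56,"pics/w2.png")
print(proj(d,[.461,.2015,.055]),proj(d,[.537,.238,.055]))
E
```

```text
clock: 1.25
ee_pos: [0.5499, 0.2323, 0.4039]
tcp_rot: [[-0.916, 0.401, -0.0], [0.401, 0.916, -0.001], [-0.0, -0.001, -1.0]]
contact_force: [-0.7, -0.3, 0.3]
finger_gap: 0.0853
finger_force: 0.0
clock: 2.08
ee_pos: [0.5467, 0.2355, 0.4047]
tcp_rot: [[-0.895, -0.447, -0.0], [-0.447, 0.895, 0.0], [0.0, 0.0, -1.0]]
contact_force: [-0.8, 0.4, -0.6]
finger_gap: 0.0849
finger_force: 0.0
2.0833 [ 1.523e+01  1.931e+01  7.670e+00  7.837e+01  1.000e-02 -1.133e+01] [0.54666808 0.23547948 0.40466787] [[-0.895, -0.447, -0.0], [-0.447, 0.895, 0.0], [0.0, 0.0, -1.0]]
pics/w2.png x0,y0 0 0 k 1.56
[262.23166658  73.51709919] [260.50118004 161.91472244]
```

View pics/w2.png

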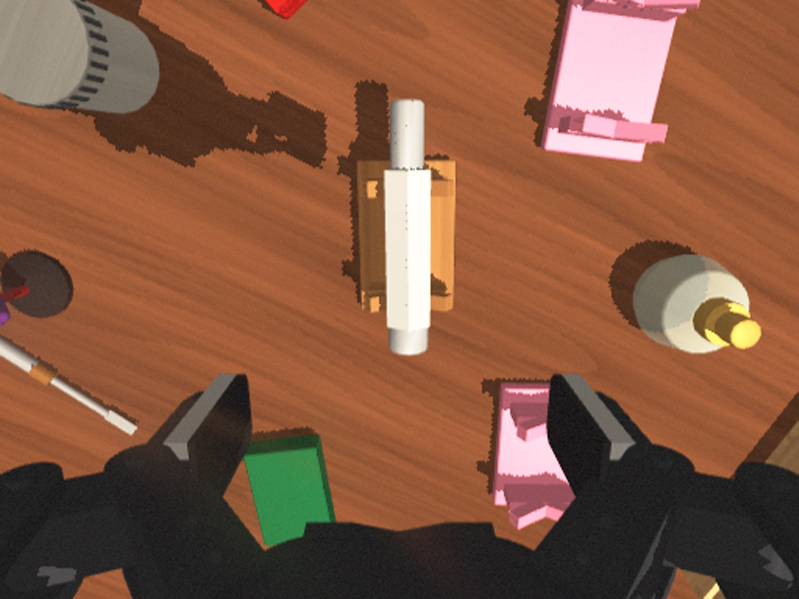

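Run:
```python
from h import *
d=load("w2"); s=sensors.get_state()
k=1.56
for z in (.071,):
    a=onz(d,407/k,170/k,z);b=onz(d,408/k,328/k,z); m=(a+b)/2; u=a-b
    print(a,b,np.linalg.norm(u),"mid",m,"yaw",np.degrees(np.arctan2(u[1],u[0])))
    R=s["tcp_rot"]; print("in tool:",R.T@(m-s["ee_pos"]), "shares",(R.T@(m-s["ee_pos"]))/.3)
    for y in(.054,.055): pass
print(onz(d,407/k,102/k,.066))
```

```text
[0.49002525 0.21445603 0.071     ] [0.57772583 0.25942986 0.071     ] 0.09855981425496901 mid [0.53387554 0.23694295 0.071     ] yaw -152.8507498377902
in tool: [0.01075    0.0070941  0.33366242] shares [0.03583335 0.02364699 1.11220807]
[0.45610666 0.1974303  0.066     ]
```

```bash
python3 -m jog '[[0,0,-0.0017,0.018,0.012,0,1],[0,0,0,0.018,0.012,0.05,1],[0,0,0,0,0,0.1,1],[0,0,0,0,0,0.12,1],[0,0,0,0,0,0.12,1],[0,0,0,0,0,0.12,1],[0,0,0,0,0,0.09,1],[0,0,0,0,0,0.05,1],[0,0,0,0,0,0.006,1],[0,0,0,0,0,0,1]]' 60
python3 -m jog '[[0,0,0,0,0,0,0.5],[0,0,0,0,0,0,0.2],[0,0,0,0,0,0,0],[0,0,0,0,0,0,0],[0,0,0,0,0,0,0],[0,0,0,0,0,0,0],[0,0,0,0,0,0,0],[0,0,0,0,0,0,0]]' 60
python3 - <<'E'
from h import *
s=sensors.get_state(); print(s["clock"],s["joint_positions"].round(2),s["ee_pos"],s["contact_force"],s["wrist_torque"],s["finger_gap"],s["finger_force"])
E
```

```text
clock: 2.97
ee_pos: [0.5336, 0.2367, 0.2074]
tcp_rot: [[-0.889, -0.459, -0.002], [-0.459, 0.889, -0.0], [0.002, 0.0, -1.0]]
contact_force: [0.5, 0.2, -0.2]
finger_gap: 0.0854
finger_force: 0.0
clock: 3.63
ee_pos: [0.5346, 0.2361, 0.2091]
tcp_rot: [[-0.889, -0.459, 0.003], [-0.459, 0.889, -0.001], [-0.002, -0.002, -1.0]]
contact_force: [1.0, -6.6, 6.3]
finger_gap: 0.027
finger_force: 59.4
3.6333 [ 15.63  25.08 -13.41  51.39  -0.11 -11.67] [0.53463947 0.23610751 0.20905825] [ 1.01534101 -6.59701045  6.31080669] [-1.05205336 -0.11750116 -0.11000398] 0.027036924871248088 59.39431443577632
```

```bash
python3 -m jog '[[0,0,0,0,0,-0.03,0],[0,0,0,0,0,-0.08,0],[0,0,0,0,0,-0.12,0],[0,0,0,0,0,-0.13,0],[0,0,0,0,0,-0.13,0],[0,0,0,0,0,-0.10,0],[0,0,0,0,0,-0.05,0],[0,0,0,0,0,0,0]]' 60
python3 -m jog '[[0,0,0,0.028,-0.055,0,0],[0,0,0,0.0563,-0.1092,0,0],[0,0,0,0.0563,-0.1092,0,0],[0,0,0,0.0563,-0.1092,0,0],[0,0,0,0.0563,-0.1092,0,0],[0,0,0,0.0563,-0.1092,0,0],[0,0,0,0.0563,-0.1092,0,0],[0,0,0,0.0563,-0.1092,0,0],[0,0,0,0.0563,-0.1092,0,0],[0,0,0,0.028,-0.055,0,0]]'
python3 -m jog '[[0,0,0.0168,0,0,0,0],[0,0,0.0168,0,0,0,0],[0,0,0.0168,0,0,0,0],[0,0,0.0168,0,0,0,0],[0,0,0.0168,0,0,0,0],[0,0,0.0168,0,0,0,0],[0,0,0.0168,0,0,0,0],[0,0,0,0,0,0,0],[0,0,0,0,0,0,0],[0,0,0,0,0,0,0]]'
python3 - <<'E'
from h import *
s=sensors.get_state(); print(s["clock"],s["joint_positions"].round(2),s["ee_pos"],s["contact_force"],s["wrist_torque"],s["finger_gap"],s["finger_force"])
d=snap("wrist","w3"); crop(d,256,192,512,384,1.56,"pics/w3.png"); print(proj(d,[.54,-.18,.135]))
E
```

```text
clock: 4.3
ee_pos: [0.534, 0.2368, 0.4042]
tcp_rot: [[-0.888, -0.46, 0.006], [-0.46, 0.888, 0.002], [-0.006, -0.001, -1.0]]
contact_force: [-0.2, -0.0, -2.7]
finger_gap: 0.0271
finger_force: 59.8
clock: 5.13
ee_pos: [0.5342, -0.0985, 0.3982]
tcp_rot: [[-0.889, -0.458, -0.002], [-0.458, 0.889, 0.0], [0.002, 0.001, -1.0]]
contact_force: [0.9, 0.3, -3.2]
finger_gap: 0.0267
finger_force: 59.8
clock: 5.97
ee_pos: [0.5346, -0.0952, 0.3991]
tcp_rot: [[-0.967, 0.255, -0.001], [0.255, 0.967, 0.0], [0.001, 0.0, -1.0]]
contact_force: [0.5, -0.1, -3.1]
finger_gap: 0.027
finger_force: 59.8
5.9667 [-18.95  14.25  -0.35  75.47   0.    -4.17] [ 0.53459116 -0.09517482  0.399144  ] [ 0.45792173 -0.0684587  -3.08663633] [ 0.01493827 -0.0365137  -0.01175727] 0.026971281185637505 59.822610025294125
pics/w3.png x0,y0 0 0 k 1.56
[152.62529737 227.51385006]
```

View pics/w3.png

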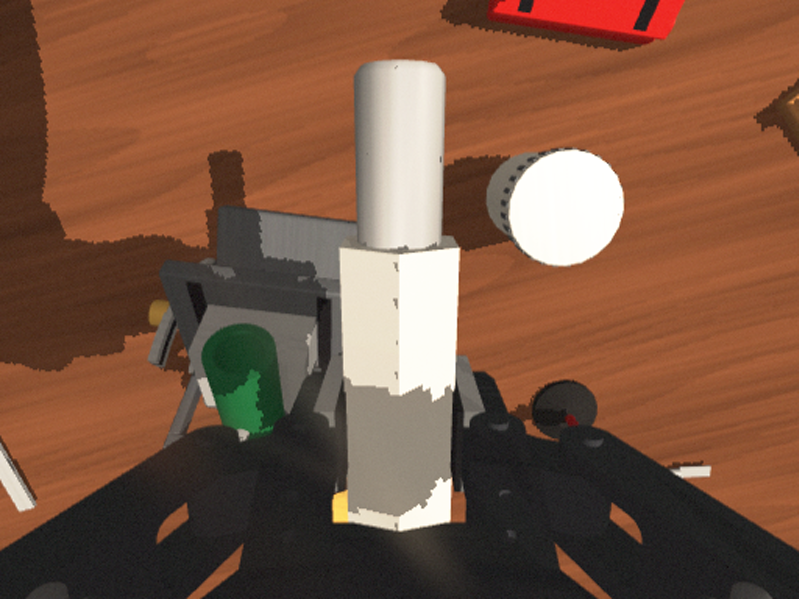

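```bash
cat >> h.py <<'E'
def tubepts(m,yaw,r,s=0,n=60):
    c,q=np.cos(np.radians(32)),np.sin(np.radians(32)); y=np.radians(yaw)
    a=np.array([c*np.cos(y),c*np.sin(y),q]); l=np.array([-np.sin(y),np.cos(y),0]); e=np.cross(a,l)
    t=np.linspace(0,2*np.pi,n); return np.asarray(m)+s*a+r*(np.cos(t)[:,None]*l+np.sin(t)[:,None]*e)
def overlay(d,m,yaw,u,v,w,h,k):
    x,y=int(u-w/2),int(v-h/2); im=cv2.resize(np.ascontiguousarray(d["img"][y:y+h,x:x+w,::-1]),None,fx=k,fy=k,interpolation=cv2.INTER_CUBIC); o=im.copy()
    for r,s,c in((.018,0,(0,255,255)),(.012,0,(255,0,255)),(.018,-.04,(255,255,0))):
        p=np.array([proj(d,q) for q in tubepts(m,yaw,r,s)]); p=((p-[x,y]+.5)*k-.5)
        cv2.polylines(o,[np.int32(p*16)],True,c,1,shift=4)
    print("x0y0",x,y,"k",k); return np.hstack([im,o])
E
python3 - <<'E'
from h import *
d=load("w3"); cv2.imwrite("pics/c6.png",overlay(d,[.54,-.18,.135],165,153,238,56,80,7))
E
```

```text
x0y0 125 198 k 7
```

View pics/c6.png

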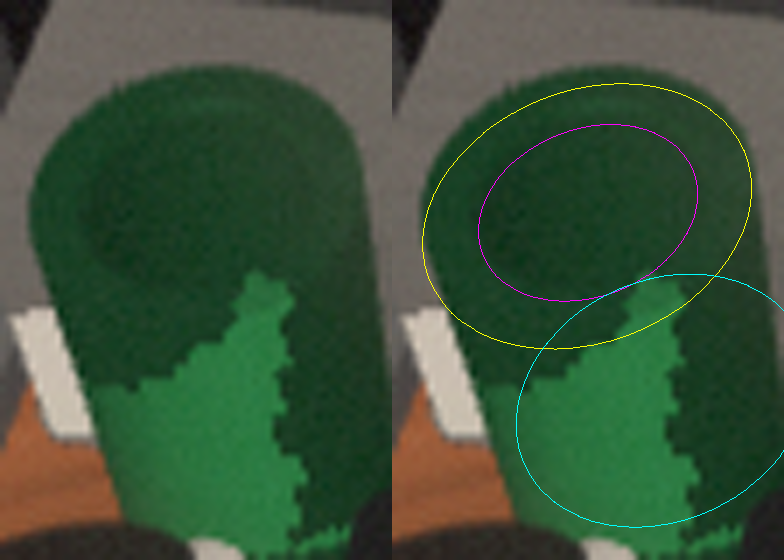

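```bash
cat >> h.py <<'E'
from scipy.optimize import least_squares
def fit(views,x0,yawfix=None):
    def res(x,full=False):
        o=[]
        for d,pts in views:
            P=np.vstack([tubepts([x[0],x[1],.135],x[2],.018,0,120),tubepts([x[0],x[1],.135],x[2],.018,-.072,120)])
            hull=cv2.convexHull(np.float32([proj(d,q) for q in P]))
            o+=[cv2.pointPolygonTest(hull,(float(a),float(b)),True) for a,b in pts]
        return np.array(o)
    r=least_squares(res,x0,diff_step=1e-3,loss="soft_l1",x_scale=[.01,.01,3]); return r.x,res(r.x)
E
cat > o1.py <<'E'
import numpy as np
pts=np.array([(30,210),(52,290),(75,362),(95,425),(123,510),(35,180),(60,137),(110,96),(160,75),(215,66),(270,70),(315,88),(345,115),(360,160),(375,255),(390,380)])
w3pts=(pts+.5)/7-.5+[125,198]
E
python3 - <<'E'
from h import *
from o1 import *
x,r=fit([(load("w3"),w3pts)],[.54,-.18,165]); print(x,r.round(2))
E
```

```text
[  0.53801118  -0.17877448 158.05844105] [-0.06  0.31  0.21  0.1   0.1  -0.14  0.    0.19  0.26  0.2  -0.12 -0.32
 -0.28  0.56  0.23  0.42]
```

```bash
python3 -m jog '[[0,0,0.0193,0,0,0,0],[0,0,0.0193,0,0,0,0],[0,0,0.0193,0,0,0,0],[0,0,0.0193,0,0,0,0],[0,0,0.0193,0,0,0,0],[0,0,0.0193,0,0,0,0],[0,0,0.0193,0,0,0,0],[0,0,0.0193,0,0,0,0],[0,0,0.0193,0,0,0,0],[0,0,0.0193,0,0,0,0],[0,0,0.0193,0,0,0,0],[0,0,0.0193,0,0,0,0]]' 60 | tail -6 | head -2
python3 -m jog '[[0,0,0.0193,0,0,0,0],[0,0,0.0193,0,0,0,0],[0,0,0.0193,0,0,0,0],[0,0,0.0193,0,0,0,0],[0,0,0.0193,0,0,0,0],[0,0,0.0193,0,0,0,0],[0,0,0.0193,0,0,0,0],[0,0,0.0193,0,0,0,0],[0,0,0.0193,0,0,0,0],[0,0,0.0193,0,0,0,0],[0,0,0,0,0,0,0]]'
python3 - <<'E'
from h import *
s=sensors.get_state(); print(s["clock"],s["joint_positions"].round(2),s["ee_pos"],s["tcp_rot"].round(3).tolist())
E
```

```text
clock: 7.02
ee_pos: [0.5347, -0.0952, 0.3997]
clock: 7.93
ee_pos: [0.5347, -0.0952, 0.3997]
tcp_rot: [[0.978, 0.207, -0.0], [0.207, -0.978, 0.0], [-0.0, -0.0, -1.0]]
contact_force: [-0.0, 0.3, -3.3]
finger_gap: 0.0272
finger_force: 59.8
7.9333 [-18.95  14.23  -0.3   75.49  -0.   149.1 ] [ 0.53467589 -0.09520567  0.39968528] [[0.978, 0.207, -0.0], [0.207, -0.978, 0.0], [-0.0, -0.0, -1.0]]
```

```bash
python3 -m jog '[[0,0,0,-0.0303,0.082,0,0],[0,0,0,-0.0303,0.082,0,0],[0,0,0,-0.0303,0.082,0,0],[0,0,0,0,0,0,0],[0,0,0.0189,0,0,0,0],[0,0,0.0189,0,0,0,0],[0,0,0.0189,0,0,0,0],[0,0,0.0189,0,0,0,0],[0,0,0.0189,0,0,0,0],[0,0,0,0,0,0,0]]' 60
python3 -m jog '[[0,-0.0178,0,0,0,0,0],[0,-0.0178,0,0,0,0,0],[0,-0.0178,0,0,0,0,0],[0,-0.0178,0,0,0,0,0],[0,-0.0178,0,0,0,0,0],[0,0,0,0,0,0,0],[0,0,0,0,0,0,0]]'
cat >> h.py <<'E'
def target(m,yaw,s,R=None,flip=False,gx=0,gz=.154):
    """shift in tool shares and turn so that gauge origin sits s out of the mouth"""
    st=sensors.get_state(); Rn=st["tcp_rot"]; y=np.radians(yaw);c,q=np.cos(np.radians(32)),np.sin(np.radians(32))
    a=np.array([c*np.cos(y),c*np.sin(y),q]); l=np.array([-np.sin(y),np.cos(y),0])
    x=a if flip else -a; z=-np.cross(a,l); Rt=np.c_[x,np.cross(z,x),z]
    rv=cv2.Rodrigues(Rn.T@Rt)[0].ravel(); p=np.asarray(m)+s*a-Rt@[gx,0,gz]
    print("clk",st["clock"],"J",st["joint_positions"].round(1),"F",st["contact_force"].round(1),"M",st["wrist_torque"].round(2),"gap",round(st["finger_gap"],4))
    print("turn",(rv/2/np.pi).round(4),"shift(cur axes)",(Rn.T@(p-st["ee_pos"])/.3).round(4),"after turn",(Rt.T@(p-st["ee_pos"])/.3).round(4))
E
python3 - <<'E'
from h import *
target([.538,-.1788,.135],158.06,.115)
snap("wrist","w4");snap("top","t4");snap("scene","s4")
E
```

```text
clock: 8.77
ee_pos: [0.5236, -0.173, 0.3997]
tcp_rot: [[0.928, -0.373, -0.0], [-0.373, -0.928, 0.0], [-0.0, -0.0, -1.0]]
contact_force: [-0.2, 0.7, -2.8]
finger_gap: 0.0273
finger_force: 60.1
clock: 9.35
ee_pos: [0.5245, -0.1735, 0.3986]
tcp_rot: [[0.79, -0.368, -0.491], [-0.311, -0.93, 0.197], [-0.529, -0.003, -0.849]]
contact_force: [-0.5, -0.5, -3.2]
finger_gap: 0.027
finger_force: 60.2
clk 9.35 J [-26.5  27.5  14.9 109.2  -2.4 175.8] F [-0.5 -0.5 -3.2] M [-0.27 -0.75 -0.  ] gap 0.027
turn [ 0.0001 -0.0002  0.001 ] shift(cur axes) [1.229e-01 2.000e-04 2.064e-01] after turn [ 0.1232 -0.0004  0.2063]
```

```bash
python3 -m jog '[[0,0,0.001,0,0,0.06,0],[0,0,0,0,0,0.09,0],[0,0,0,0.04,0,0.056,0],[0,0,0,0.06,0,0,0],[0,0,0,0.023,0,0,0],[0,0,0,0,0,0,0],[0,0,0,0,0,0,0],[0,0,0,0,0,0,0]]' 60
python3 - <<'E'
from h import *
m=[.538,-.1788,.135]
target(m,158.06,.115)
d=snap("wrist","w5");s=snap("scene","s5");t=snap("top","t5")
A=cv2.resize(np.ascontiguousarray(d["img"][:,:,::-1]),None,fx=1,fy=1)
for r,c in((.018,(0,255,255)),(.012,(255,0,255))):
    cv2.polylines(A,[np.int32([proj(d,q)*16 for q in tubepts(m,158.06,r)])],True,c,1,shift=4)
B=overlay(s,m,158.06,*proj(s,m),48,64,3)[:, :144]
C=overlay(t,m,158.06,*proj(t,m),48,64,3)[:, :144]
cv2.imwrite("pics/p7.png",np.hstack([A,np.vstack([B,C])]))
E
```

```text
clock: 10.17
ee_pos: [0.5219, -0.1727, 0.3289]
tcp_rot: [[0.785, -0.377, -0.491], [-0.321, -0.926, 0.197], [-0.529, 0.003, -0.849]]
contact_force: [0.3, 0.7, -2.8]
finger_gap: 0.0271
finger_force: 60.2
clk 10.1667 J [-26.5  28.8   6.9  99.9  -2.5 176.4] F [ 0.3  0.7 -2.8] M [-0.28 -0.73 -0.01] gap 0.0271
turn [ 0.0001 -0.0002 -0.0008] shift(cur axes) [ 0.0079 -0.0011  0.0044] after turn [ 0.0079 -0.0011  0.0044]
x0y0 179 159 k 3
x0y0 286 142 k 3
```

View pics/p7.png

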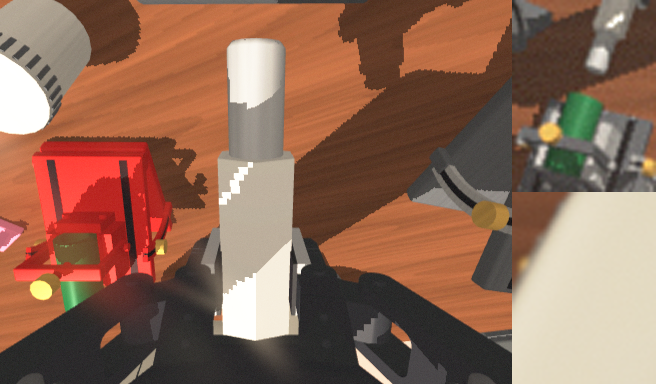

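```bash
cat >> h.py <<'E'
def gaugepts(s,n=40):
    t=np.linspace(0,2*np.pi,n); out=[]
    for x,r in((.09,.0105),(.05,.0105),(.05,.0152),(-.05,.0152),(-.05,.0135),(-.068,.0135)):
        out.append(s["ee_pos"]+(np.c_[np.full(n,x),r*np.cos(t),.154+r*np.sin(t)])@s["tcp_rot"].T)
    return out
E
python3 - <<'E'
from h import *
st=sensors.get_state(); m=[.538,-.1788,.135]; d=load("s5")
w,h,k=40,56,10; c=(proj(d,m)+proj(d,st["ee_pos"]+st["tcp_rot"]@[.09,0,.154]))/2
x,y=int(c[0]-w/2),int(c[1]-h/2)
im=cv2.resize(np.ascontiguousarray(d["img"][y:y+h,x:x+w,::-1]),None,fx=k,fy=k,interpolation=cv2.INTER_CUBIC); o=im.copy()
def pl(P,col): cv2.polylines(o,[np.int32(((np.array([proj(d,q) for q in P])-[x,y]+.5)*k-.5)*16)],True,col,1,shift=4)
for r,col in((.018,(0,255,255)),(.012,(255,0,255))): pl(tubepts(m,158.06,r),col)
pl(tubepts(m,158.06,.018,-.04),(255,255,0))
for P in gaugepts(st): pl(P,(0,0,255))
cv2.imwrite("pics/p8.png",np.hstack([im,o])); print(x,y)
E
```

```text
184 158
```

View pics/p8.png

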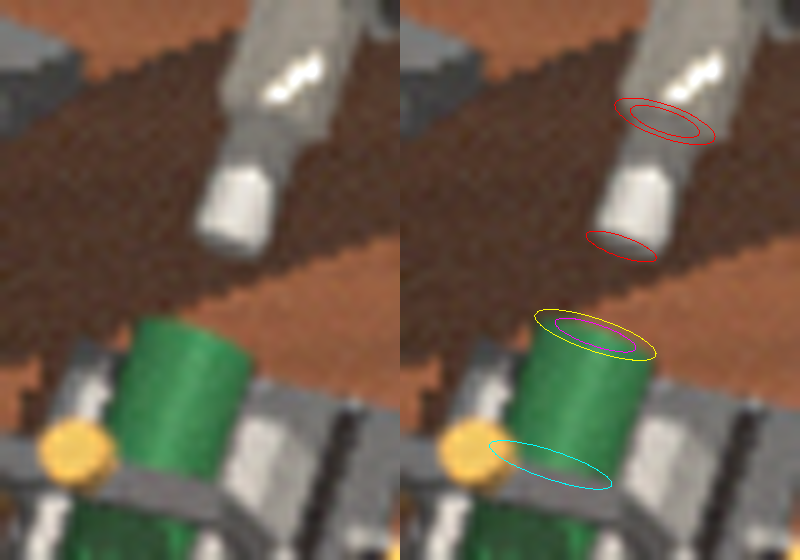

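Run:
```python
from h import *
from o1 import *
w3=load("w3");s5=load("s5");t1=load("t1")
sp=np.array([(135,325),(128,360),(120,400),(113,438),(250,355),(241,390),(232,425),(222,460),(150,318),(175,318),(200,325),(230,338)])
sp=(sp+.5)/10-.5+[184,158]
tp=np.array([(185,95),(176,130),(167,165),(160,195),(243,105),(237,140),(230,175),(222,210),(175,212),(200,217)])
tp=(tp+.5)/6-.5+[280,142]
for v in([(w3,w3pts)],[(s5,sp)],[(t1,tp)],[(w3,w3pts),(s5,sp),(t1,tp)]):
    for y0 in (158,166):
        x,r=fit(v,[.538,-.178,y0]); print(x.round(4),abs(r).mean().round(2))
k=1.5625
for a,b,z in (((218,208),(358,223),.012),((165,263),(340,290),.09),((205,305),(320,318),.1)):
    p=onz(w3,a[0]/k,a[1]/k,z)-onz(w3,b[0]/k,b[1]/k,z); print("lat yaw->axis",np.degrees(np.arctan2(p[1],p[0])))
np.savez("pts.npz",sp=sp,tp=tp)
```

```text
[  0.538   -0.1788 158.0602] 0.22
[  0.538   -0.1788 158.0584] 0.22
[  0.5413  -0.18   166.493 ] 0.46
[  0.5413  -0.18   166.4924] 0.46
[  0.5402  -0.1829 164.2292] 0.53
[  0.5402  -0.1829 164.2317] 0.53
[  0.5381  -0.1789 158.4898] 0.54
[  0.5381  -0.1789 158.4888] 0.54
lat yaw->axis -110.95142673283725
lat yaw->axis -113.954859242945
lat yaw->axis -111.64111752447513
```

Run:
```python
from h import *
# tool-frame camera pose from w5 (now)
st=sensors.get_state(); d=load("w5"); w3=load("w3")
R=st["tcp_rot"];p=st["ee_pos"]
G=lambda x,z=.154:p+R@[x,0,z]
for n,x,z in(("tip",.09,.154-.0105),("shoulder ridge",.05,.154-.0162),("rear ridge",-.05,.154-.0162),("tip ctr",.09,.154)): print(n,proj(d,G(x,z)))
g=d["img"].astype(int)
for r in (60,80,120,140,170,200): print(r,g[r,215:302].sum(1).tolist()[::2])
```

```text
tip [255.32195429  22.16270583]
shoulder ridge [255.46734995 150.62119246]
rear ridge [255.714533  387.5851321]
tip ctr [255.31084308  28.8334889 ]
60 [329, 327, 329, 333, 348, 341, 548, 665, 686, 696, 701, 703, 721, 730, 737, 739, 731, 733, 737, 738, 733, 725, 709, 698, 679, 662, 650, 642, 632, 594, 552, 506, 471, 413, 383, 351, 360, 364, 356, 364, 363, 356, 374, 371]
80 [380, 368, 370, 365, 370, 362, 334, 397, 689, 700, 701, 709, 722, 730, 736, 739, 739, 731, 739, 735, 732, 719, 704, 685, 673, 657, 641, 638, 614, 573, 537, 485, 448, 389, 353, 394, 396, 389, 396, 401, 387, 394, 397, 403]
120 [361, 368, 370, 367, 364, 356, 348, 351, 371, 390, 389, 386, 394, 413, 428, 437, 447, 443, 451, 446, 440, 443, 430, 418, 418, 415, 414, 421, 411, 410, 397, 392, 388, 367, 346, 368, 364, 349, 351, 353, 352, 357, 361, 369]
140 [348, 346, 353, 348, 351, 361, 351, 345, 379, 390, 386, 385, 394, 417, 424, 438, 441, 440, 442, 448, 447, 432, 419, 412, 412, 411, 419, 414, 410, 401, 394, 389, 377, 358, 348, 385, 391, 383, 378, 387, 375, 376, 372, 368]
170 [358, 371, 521, 518, 522, 530, 519, 524, 517, 521, 520, 522, 763, 763, 763, 763, 763, 531, 534, 531, 528, 524, 524, 526, 530, 523, 529, 532, 525, 526, 525, 526, 524, 531, 523, 530, 524, 518, 524, 513, 183, 189, 183, 174]
200 [341, 340, 763, 763, 763, 763, 514, 533, 525, 521, 525, 522, 522, 528, 529, 522, 527, 521, 523, 530, 521, 531, 529, 525, 521, 525, 525, 520, 529, 521, 521, 524, 526, 526, 528, 529, 515, 524, 523, 271, 186, 194, 196, 197]
```

```bash
cat >> h.py <<'E'
def undist(d,pts,k):
    f,cx,cy=K(d); M=np.array([[f,0,cx],[0,f,cy],[0,0,1.]])
    return cv2.undistortPoints(np.float64(pts).reshape(-1,1,2),M,np.array([k,0,0,0.]),P=M).reshape(-1,2)
E
python3 - <<'E'
from h import *
from o1 import *
d=load("w5");g=d["img"].astype(int)
print("col256 rows30-50",g[30:50,252:260].mean(1).sum(1).astype(int).tolist()); print("rows146-164",g[146:164,252:260].mean(1).sum(1).astype(int).tolist())
w3=load("w3");h=w3["img"].astype(int)
print("w3 rows30-50",h[30:50,252:260].mean(1).sum(1).astype(int).tolist()); print("rows146-170",h[146:170,252:260].mean(1).sum(1).astype(int).tolist())
w2=load("w2")
for k in(0,-.08,-.13,-.2,-.3):
    a,b,t=[onz(w2,*undist(w2,[q],k)[0],z) for q,z in(((407/1.56,170/1.56),.071),((408/1.56,328/1.56),.071),((407/1.56,102/1.56),.0645))]
    x,r=fit([(w3,undist(w3,w3pts,k))],[.538,-.178,160])
    print(k,"handle",np.linalg.norm(a-b).round(4),"plug",np.linalg.norm(a[:2]-t[:2]).round(4),"tube",x.round(4),abs(r).mean().round(3), "w5 tip/sh rows",undist(d,[(256,38.5),(256,155)],k)[:,1].round(1))
z=np.load("pts.npz")
for n,dd,p in(("s",load("s5"),z["sp"]),("t",load("t1"),z["tp"])):
  for k in(-.1,-.2,-.3):
    x,r=fit([(dd,undist(dd,p,k))],[.538,-.178,160]); print(n,k,x.round(4),abs(r).mean().round(3))
E
```

```text
col256 rows30-50 [349, 345, 343, 339, 332, 322, 323, 328, 515, 591, 637, 671, 698, 720, 728, 729, 730, 729, 730, 729]
rows146-164 [435, 436, 435, 438, 436, 436, 434, 438, 437, 435, 436, 437, 436, 435, 429, 427, 494, 546]
w3 rows30-50 [275, 277, 281, 287, 291, 286, 277, 285, 478, 594, 627, 642, 628, 634, 663, 672, 672, 671, 671, 672]
rows146-170 [700, 699, 699, 700, 699, 700, 700, 701, 701, 701, 701, 674, 552, 395, 346, 345, 427, 682, 714, 713, 714, 713, 658, 648]
0 handle 0.0986 plug 0.0381 tube [  0.538   -0.1788 158.0584] 0.219 w5 tip/sh rows [ 38.5 155. ]
-0.08 handle 0.0989 plug 0.039 tube [  0.5378  -0.1797 157.2154] 0.408 w5 tip/sh rows [ 35.8 155. ]
-0.13 handle 0.0991 plug 0.0396 tube [  0.5378  -0.1802 156.3898] 0.693 w5 tip/sh rows [ 33.9 155. ]
-0.2 handle 0.0995 plug 0.0405 tube [  0.5377  -0.181  154.9295] 1.117 w5 tip/sh rows [ 31.  154.9]
-0.3 handle 0.0999 plug 0.042 tube [  0.5375  -0.1821 152.5381] 1.803 w5 tip/sh rows [ 26.2 154.9]
s -0.1 [  0.5413  -0.1802 166.3031] 0.443
s -0.2 [  0.5413  -0.1805 166.0202] 0.421
s -0.3 [  0.5413  -0.1807 165.8142] 0.399
t -0.1 [  0.5402  -0.1832 164.0969] 0.505
t -0.2 [  0.5402  -0.1835 163.9475] 0.484
t -0.3 [  0.5402  -0.1838 163.8186] 0.463
```

```bash
python3 -m jog '[[0,0,0,0.02,0.005,0,0],[0,0,0,0.025,0,0,0],[0,0,0,0.015,0,0,0],[0,0,0,0,0,0,0],[0,0,0,0,0,0,0],[0,0,0,0,0,0,0]]' 60
python3 - <<'E'
from h import *
m=[.539,-.181,.135]
target(m,158.06,.095)
d=snap("wrist","w6");s=snap("scene","s6")
A=cv2.resize(np.ascontiguousarray(d["img"][0:180,170:340,::-1]),None,fx=3,fy=3,interpolation=cv2.INTER_CUBIC)
x,y=184,165
B=cv2.resize(np.ascontiguousarray(s["img"][y:y+54,x:x+29,::-1]),None,fx=10,fy=10,interpolation=cv2.INTER_CUBIC)
cv2.imwrite("pics/p9.png",np.hstack([A,B])); print(A.shape,B.shape, proj(d,m))
E
```

```text
clock: 10.82
ee_pos: [0.5357, -0.18, 0.3182]
tcp_rot: [[0.784, -0.377, -0.493], [-0.321, -0.926, 0.198], [-0.531, 0.003, -0.847]]
contact_force: [0.2, -0.6, -2.9]
finger_gap: 0.0271
finger_force: 60.2
clk 10.8167 J [-26.5  30.7   8.5  99.8  -2.5 176.4] F [ 0.2 -0.6 -2.9] M [-0.31 -0.67 -0.06] gap 0.0271
turn [ 0.0001  0.0002 -0.0008] shift(cur axes) [ 0.0165 -0.001  -0.0016] after turn [ 0.0165 -0.0009 -0.0016]
(540, 510, 3) (540, 290, 3) [252.48627743  -4.47219671]
```

View pics/p9.png

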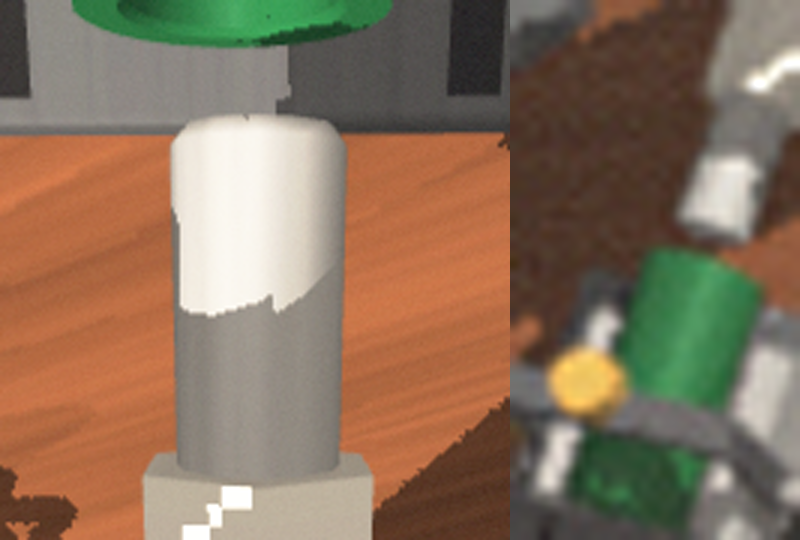

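Run:
```python
from h import *
d=load("w6");st=sensors.get_state();R=st["tcp_rot"];p=st["ee_pos"]
o=np.array([(72,0),(95,20),(130,33),(180,44),(235,47),(300,42),(345,30),(375,18),(392,0)],float); o=(o+.5)/3-.5+[170,0]
i=np.array([(90,0),(115,16),(150,28),(190,35),(235,38),(290,35),(330,24),(352,12),(365,0)],float); i=(i+.5)/3-.5+[170,0]
from scipy.spatial import cKDTree
for yaw in(154,158,162,166):
    def res(x):
        m=p+R@x
        c=np.array([proj(d,q) for q in tubepts(m,yaw,.018,0,400)])
        return cKDTree(c).query(o)[0]
    r=least_squares(res,[.107,0,.154],diff_step=1e-4)
    print(yaw,"tool",r.x.round(4),"world",(p+R@r.x).round(4),r.fun.round(2))
f,cx,cy=K(d)
print("pred plug tip row, shoulder row",proj(d,p+R@[.09,0,.1435]),proj(d,p+R@[.05,0,.1378]),"obs",(115+.5)/3-.5,(485+.5)/3-.5)
```

```text
154 tool [ 0.098  -0.0036  0.1505] world [ 0.5397 -0.1784  0.1389] [1.33 1.   1.55 1.93 1.19 0.26 1.88 1.85 1.58]
158 tool [ 0.0988 -0.0027  0.1553] world [ 0.5377 -0.1785  0.1343] [0.15 0.79 0.44 0.6  0.77 0.53 0.52 0.46 0.29]
162 tool [ 0.0976 -0.0014  0.1485] world [ 0.5396 -0.1807  0.1408] [1.31 2.02 1.48 0.25 1.28 1.99 1.34 0.82 1.93]
166 tool [0.093  0.0025 0.1248] world [ 0.5461 -0.1875  0.1633] [1.02 1.74 1.39 0.49 1.89 2.71 1.7  0.41 3.73]
pred plug tip row, shoulder row [255.15892605  22.74671383] [255.34870055 151.63138719] obs 38.0 161.33333333333334
```

```bash
python3 -m jog '[[0,0,-0.0006,0,-0.0051,0.002,0],[0,0,0,0,-0.0051,0,0],[0,0,0,0.008,0,0,0],[0,0,0,0.008,0,0,0],[0,0,0,0,0,0,0],[0,0,0,0,0,0,0],[0,0,0,0,0,0,0]]' 60
cat >> h.py <<'E'
def rim(d):
    g=d["img"].astype(int); m=(g[:,:,1]>g[:,:,0]*1.4)&(g[:,:,1]>g[:,:,2]*1.3)&(g[:,:,1]>40); m[:,:150]=0;m[:,360:]=0
    for r in (0,4,8,12,16,20,24,28,32):
        c=np.where(m[r])[0]; print(r,(c.min(),c.max(),(c.min()+c.max())/2) if len(c) else None,end=" ")
    print()
E
python3 - <<'E'
from h import *
target([.5377,-.1785,.135],158,.055,gx=-.0035)
rim(load("w6")); rim(snap("wrist","w7"))
E
```

```text
clock: 11.5
ee_pos: [0.5403, -0.1786, 0.3152]
tcp_rot: [[0.786, -0.374, -0.493], [-0.318, -0.927, 0.198], [-0.531, 0.001, -0.848]]
contact_force: [-0.4, 0.4, -3.1]
finger_gap: 0.0268
finger_force: 60.2
clk 11.5 J [-26.2  31.1   8.9  99.7  -2.3 176.4] F [-0.4  0.4 -3.1] M [-0.27 -0.72  0.02] gap 0.0268
turn [ 0.0002  0.0001 -0.0001] shift(cur axes) [0.1398 0.003  0.0004] after turn [0.1398 0.0031 0.0005]
0 (np.int64(194), np.int64(300), np.float64(247.0)) 4 (np.int64(196), np.int64(298), np.float64(247.0)) 8 (np.int64(202), np.int64(293), np.float64(247.5)) 12 (np.int64(214), np.int64(281), np.float64(247.5)) 16 None 20 None 24 None 28 None 32 None 
0 (np.int64(204), np.int64(310), np.float64(257.0)) 4 (np.int64(204), np.int64(310), np.float64(257.0)) 8 (np.int64(204), np.int64(310), np.float64(257.0)) 12 (np.int64(204), np.int64(310), np.float64(257.0)) 16 (np.int64(205), np.int64(309), np.float64(257.0)) 20 (np.int64(207), np.int64(307), np.float64(257.0)) 24 (np.int64(217), np.int64(296), np.float64(256.5)) 28 (np.int64(244), np.int64(270), np.float64(257.0)) 32 None
```

```bash
python3 -m jog '[[0,0,0,0.012,0,0,0],[0,0,0,0.012,0,0,0],[0,0,0,0.012,0,0,0],[0,0,0,0.012,0,0,0],[0,0,0,0,0,0,0]]' 60
python3 - <<'E'
from h import *
target([.5377,-.1785,.135],158,.055,gx=-.0035)
rim(snap("wrist","w8"))
E
```

```text
clock: 11.97
ee_pos: [0.5522, -0.1834, 0.307]
tcp_rot: [[0.786, -0.374, -0.492], [-0.318, -0.927, 0.198], [-0.531, 0.001, -0.848]]
contact_force: [1.0, -1.6, -2.4]
finger_gap: 0.0272
finger_force: 60.3
clk 11.9667 J [-26.2  32.6  10.4  99.7  -2.3 176.5] F [ 1.  -1.6 -2.4] M [-0.42 -0.91  0.01] gap 0.0272
turn [ 0.0002  0.0001 -0.0001] shift(cur axes) [ 0.089   0.0028 -0.0002] after turn [ 0.089   0.0029 -0.0001]
0 (np.int64(204), np.int64(310), np.float64(257.0)) 4 (np.int64(204), np.int64(310), np.float64(257.0)) 8 (np.int64(204), np.int64(309), np.float64(256.5)) 12 (np.int64(204), np.int64(309), np.float64(256.5)) 16 (np.int64(205), np.int64(309), np.float64(257.0)) 20 (np.int64(205), np.int64(309), np.float64(257.0)) 24 (np.int64(205), np.int64(309), np.float64(257.0)) 28 (np.int64(205), np.int64(309), np.float64(257.0)) 32 (np.int64(205), np.int64(308), np.float64(256.5))
```

```bash
python3 -m jog '[[0,0,0,0.012,0.001,-0.001,0],[0,0,0,0.012,0,0,0],[0,0,0,0.012,0,0,0],[0,0,0,0.008,0,0,0],[0,0,0,0,0,0,0]]' 60
cat >> h.py <<'E'
def F():
    s=sensors.get_state(); R=s["tcp_rot"]; print("clk",s["clock"],"Ftool",(R.T@(s["contact_force"]-[0,0,-3])).round(1),"Mtool",(R.T@s["wrist_torque"]).round(2),"gap",s["finger_gap"].round(4))
E
python3 - <<'E'
from h import *
for i in range(1): F()
target([.5377,-.1785,.135],158,.055,gx=-.0035)
E
```

```text
clock: 12.43
ee_pos: [0.5624, -0.1878, 0.3004]
tcp_rot: [[0.786, -0.374, -0.493], [-0.318, -0.927, 0.198], [-0.531, 0.001, -0.847]]
contact_force: [0.4, -0.5, -2.6]
finger_gap: 0.027
finger_force: 60.3Traceback (most recent call last):
  File "<stdin>", line 2, in <module>
  File "h.py", line 64, in F
    s=sensors.get_state(); R=s["tcp_rot"]; print("clk",s["clock"],"Ftool",(R.T@(s["contact_force"]-[0,0,-3])).round(1),"Mtool",(R.T@s["wrist_torque"]).round(2),"gap",s["finger_gap"].round(4))
                                                                                                                                                                      ^^^^^^^^^^^^^^^^^^^^^
AttributeError: 'float' object has no attribute 'round'
```

```bash
sed -i 's/s\["finger_gap"\].round(4)/s["finger_gap"]/' h.py
python3 -m jog '[[0,0,0,0.012,0,0,0],[0,0,0,0.012,0,0,0],[0,0,0,0.012,0,0,0],[0,0,0,0.01,0,0,0],[0,0,0,0,0,0,0]]' 60
python3 - <<'E'
from h import *
F(); target([.5377,-.1785,.135],158,.05,gx=-.0035)
E
python3 -m jog '[[0,0,0,0.004,0,0,0],[0,0,0,0,0,0,0],[0,0,0,0.003,0,0,0],[0,0,0,0,0,0,0]]' 60 | grep -E "pos|force"
python3 - <<'E'
from h import *
F(); rim(snap("wrist","w9"))
E
```

```text
clock: 12.85
ee_pos: [0.5733, -0.1923, 0.293]
tcp_rot: [[0.786, -0.374, -0.493], [-0.318, -0.927, 0.198], [-0.531, 0.001, -0.848]]
contact_force: [0.7, -0.6, -3.6]
finger_gap: 0.027
finger_force: 60.3
clk 12.85 Ftool [ 1.   0.3 -0. ] Mtool [-0.01  0.86 -0.  ] gap 0.026984530495449077
clk 12.85 J [-26.   35.3  13.2  99.9  -2.2 176.6] F [ 0.7 -0.6 -3.6] M [-0.33 -0.8   0.01] gap 0.027
turn [ 0.0002  0.0002 -0.0001] shift(cur axes) [0.0163 0.0019 0.0008] after turn [0.0163 0.0019 0.0008]
ee_pos: [0.5745, -0.1927, 0.2925]
contact_force: [0.2, 0.3, -2.7]
finger_force: 60.3
clk 13.1833 Ftool [-0.1 -0.4 -0.3] Mtool [ 0.01  0.76 -0.01] gap 0.026964464338944477
0 (np.int64(203), np.int64(309), np.float64(256.0)) 4 (np.int64(203), np.int64(308), np.float64(255.5)) 8 (np.int64(204), np.int64(308), np.float64(256.0)) 12 (np.int64(204), np.int64(308), np.float64(256.0)) 16 (np.int64(204), np.int64(308), np.float64(256.0)) 20 (np.int64(204), np.int64(308), np.float64(256.0)) 24 (np.int64(204), np.int64(308), np.float64(256.0)) 28 (np.int64(204), np.int64(307), np.float64(255.5)) 32 (np.int64(205), np.int64(307), np.float64(256.0))
```

```bash
python3 -m jog '[[0,0,0,0.003,0,0,0],[0,0,0,0.003,0,0,0],[0,0,0,0,0,0,0]]' 60 | grep -E "pos|t_force"
python3 -m jog '[[0,0,0,0.003,0,0,0],[0,0,0,0,0,0,0]]' 60 | grep -E "pos|t_force"
python3 - <<'E'
from h import *
F(); d=snap("wrist","w10"); g=d["img"]
for c in(235,256,276): print(g[120:170:2,c].tolist())
E
```

```text
ee_pos: [0.576, -0.1933, 0.2914]
contact_force: [-0.1, -0.5, -3.5]
ee_pos: [0.5767, -0.1936, 0.291]
contact_force: [-0.1, 0.4, -2.8]
clk 13.65 Ftool [-0.3 -0.3 -0.1] Mtool [-0.01  0.75 -0.01] gap 0.027269478525163236
[[63, 163, 91], [67, 166, 94], [66, 164, 93], [64, 164, 92], [66, 166, 94], [35, 86, 51], [38, 87, 55], [32, 84, 48], [32, 85, 50], [34, 84, 49], [37, 85, 54], [37, 86, 53], [35, 86, 52], [30, 81, 46], [35, 86, 53], [33, 86, 51], [33, 85, 50], [32, 86, 49], [39, 87, 52], [35, 86, 50], [67, 102, 73], [188, 177, 157], [188, 177, 156], [189, 177, 157], [189, 177, 157]]
[[62, 158, 86], [61, 155, 84], [41, 93, 56], [42, 94, 55], [42, 92, 55], [42, 91, 54], [43, 92, 54], [42, 92, 57], [48, 97, 60], [38, 92, 52], [39, 92, 55], [44, 92, 58], [40, 92, 56], [40, 92, 54], [40, 91, 54], [32, 88, 53], [37, 90, 53], [41, 93, 56], [37, 91, 54], [41, 91, 54], [43, 92, 54], [149, 145, 127], [187, 176, 156], [188, 177, 157], [189, 177, 156]]
[[34, 86, 50], [33, 84, 46], [35, 86, 50], [32, 85, 48], [33, 86, 49], [36, 86, 49], [35, 85, 46], [35, 85, 47], [41, 89, 53], [37, 85, 48], [35, 85, 48], [38, 86, 49], [32, 85, 47], [36, 84, 47], [38, 88, 52], [37, 85, 47], [39, 87, 50], [37, 86, 47], [30, 84, 46], [32, 83, 48], [67, 104, 74], [187, 176, 156], [189, 175, 157], [187, 176, 155], [188, 176, 157]]
```

```bash
for i in 1; do python3 -m jog '[[0,0,0,0.002,0,0,0],[0,0,0,0,0,0,0]]' 60 | grep -E "pos|t_force"; done
python3 -m jog '[[0,0,0,0.002,0,0,0],[0,0,0,0,0,0,0]]' 60 | grep -E "pos|t_force"
python3 - <<'E'
from h import *
F()
E
```

```text
ee_pos: [0.5772, -0.1938, 0.2907]
contact_force: [-0.1, 0.6, -2.5]
ee_pos: [0.5776, -0.1939, 0.2904]
contact_force: [-1.3, 1.0, -2.8]
clk 14.0333 Ftool [-1.4 -0.4  0.7] Mtool [-0.    0.6  -0.06] gap 0.026924465730246483
```

```bash
python3 -m jog '[[0,0,0,0.002,0,0,0],[0,0,0,0,0,0,0]]' 60 | grep -E "pos|t_force"
python3 - <<'E'
from h import *
F()
E
```

```text
ee_pos: [0.5777, -0.194, 0.2903]
contact_force: [-3.8, 0.7, 0.2]
clk 14.2 Ftool [-4.9  0.8 -0.8] Mtool [-0.03 -0.25  0.01] gap 0.027195827853270987
```

```bash
python3 -m jog '[[0,0,0,0.002,0,0,0],[0,0,0,0,0,0,0],[0,0,0,0,0,0,0],[0,0,0,0,0,0,0]]' 60 | grep -E "pos|t_force"
python3 - <<'E'
from h import *
F(); s=sensors.get_state(); R=s["tcp_rot"]; print("tool x dist vs mouth fit", R.T@(np.array([.5377,-.1785,.135])-s["ee_pos"]))
E
```

```text
ee_pos: [0.5779, -0.1941, 0.2902]
contact_force: [-7.0, 1.9, 4.1]
clk 14.5333 Ftool [-9.9  0.9 -2.2] Mtool [-0.09 -0.83 -0.  ] gap 0.02712682262501385
tool x dist vs mouth fit [0.04616254 0.00038425 0.15433214]
```

```bash
python3 -m jog '[[0,0,0,-0.008,0,0,0],[0,0,0,-0.02,0,0,0],[0,0,0,-0.03,0,0,0],[0,0,0,-0.04,0,0,0],[0,0,0,-0.05,0,0,0],[0,0,0,-0.06,0,0,0],[0,0,0,-0.06,0,0,0],[0,0,0,-0.05,0,0,0],[0,0,0,-0.02,0,0,0],[0,0,0,0,0,0,0]]' 60 | grep -E "pos|t_force"
python3 -m jog '[[0,0,-0.0192,0,0,0,0],[0,0,-0.0192,0,0,0,0],[0,0,-0.0192,0,0,0,0],[0,0,-0.0192,0,0,0,0],[0,0,-0.0192,0,0,0,0],[0,0,-0.0192,0,0,0,0],[0,0,-0.0192,0,0,0,0],[0,0,-0.0192,0,0,0,0],[0,0,-0.0192,0,0,0,0],[0,0,-0.0192,0,0,0,0],[0,0,-0.0192,0,0,0,0],[0,0,-0.0192,0,0,0,0]]' 60 | grep -E "pos|t_force"
python3 -m jog '[[0,0,-0.0192,0,0,0,0],[0,0,-0.0192,0,0,0,0],[0,0,-0.0192,0,0,0,0],[0,0,-0.0192,0,0,0,0],[0,0,-0.0192,0,0,0,0],[0,0,-0.0192,0,0,0,0],[0,0,-0.0192,0,0,0,0],[0,0,-0.0192,0,0,0,0],[0,0,-0.0192,0,0,0,0],[0,0,-0.0192,0,0,0,0],[0,0,-0.0192,0,0,0,0],[0,0,-0.0192,0,0,0,0]]' 60 | grep -E "pos|t_force"
python3 -m jog '[[0,0,-0.0192,0,0,0,0],[0,0,-0.0192,0,0,0,0],[0,0,0,0,0,0,0],[0,0,0,0,0,0,0]]' 60
python3 - <<'E'
from h import *
F(); target([.5377,-.1785,.135],158,.080,flip=True,gx=-.0038,gz=.1543); snap("wrist","w11");snap("scene","s11")
E
```

```text
ee_pos: [0.4977, -0.1615, 0.3453]
contact_force: [0.3, -0.7, -2.7]
ee_pos: [0.4993, -0.1623, 0.343]
contact_force: [-0.0, -0.1, -2.8]
ee_pos: [0.4993, -0.1623, 0.343]
contact_force: [0.2, 0.8, -3.4]
clock: 17.7
ee_pos: [0.4992, -0.1623, 0.3432]
tcp_rot: [[-0.782, 0.381, -0.492], [0.326, 0.924, 0.198], [0.531, -0.006, -0.848]]
contact_force: [0.3, 0.4, -3.5]
finger_gap: 0.0269
finger_force: 60.2
clk 17.7 Ftool [-0.3  0.5  0.4] Mtool [ 0.01 -0.84  0.  ] gap 0.026911706944784945
clk 17.7 J [-26.6  26.    4.2 100.2  -2.5  -3.4] F [ 0.3  0.4 -3.5] M [-0.33 -0.77  0.01] gap 0.0269
turn [-0.0002 -0.0001 -0.0015] shift(cur axes) [-2.066e-01 -1.000e-04  1.000e-04] after turn [-2.066e-01 -2.000e-03  2.000e-04]
```

```bash
python3 -m jog '[[0,0,-0.0015,0,0,0,0],[0,0,0,-0.03,-0.002,0,0],[0,0,0,-0.05,0,0,0],[0,0,0,-0.05,0,0,0],[0,0,0,-0.045,0,0,0],[0,0,0,-0.025,0,0,0],[0,0,0,-0.015,0,0,0],[0,0,0,-0.01,0,0,0],[0,0,0,-0.01,0,0,0],[0,0,0,0,0,0,0],[0,0,0,0,0,0,0]]' 60
python3 - <<'E'
from h import *
F(); target([.5377,-.1785,.135],158,.068,flip=True,gx=-.0038,gz=.1543)
s=snap("scene","s12"); st=sensors.get_state()
x,y,w,h,k=182,163,40,55,10
im=cv2.resize(np.ascontiguousarray(s["img"][y:y+h,x:x+w,::-1]),None,fx=k,fy=k,interpolation=cv2.INTER_CUBIC); o=im.copy()
def pl(P,col): cv2.polylines(o,[np.int32(((np.array([proj(s,q) for q in P])-[x,y]+.5)*k-.5)*16)],True,col,1,shift=4)
m=[.5377,-.1785,.135]
pl(tubepts(m,158,.018),(0,255,255))
for P in gaugepts(st): pl(P-st["tcp_rot"][:,0]*.0038,(0,0,255))
cv2.imwrite("pics/p10.png",np.hstack([im,o]))
E
```

```text
clock: 18.72
ee_pos: [0.554, -0.1847, 0.3065]
tcp_rot: [[-0.788, 0.371, -0.492], [0.314, 0.929, 0.197], [0.53, 0.001, -0.848]]
contact_force: [-0.2, -0.8, -3.2]
finger_gap: 0.0269
finger_force: 60.2
clk 18.7167 Ftool [-0.2 -0.8  0.1] Mtool [ 0.01 -0.78 -0.03] gap 0.026948765100992433
clk 18.7167 J [-26.2  32.9  10.7  99.8  -2.3  -3.8] F [-0.2 -0.8 -3.2] M [-0.29 -0.72  0.03] gap 0.0269
turn [-0.0002 -0.0001  0.0006] shift(cur axes) [-0.0142 -0.0013  0.0011] after turn [-0.0142 -0.0012  0.0012]
```

View pics/p10.png

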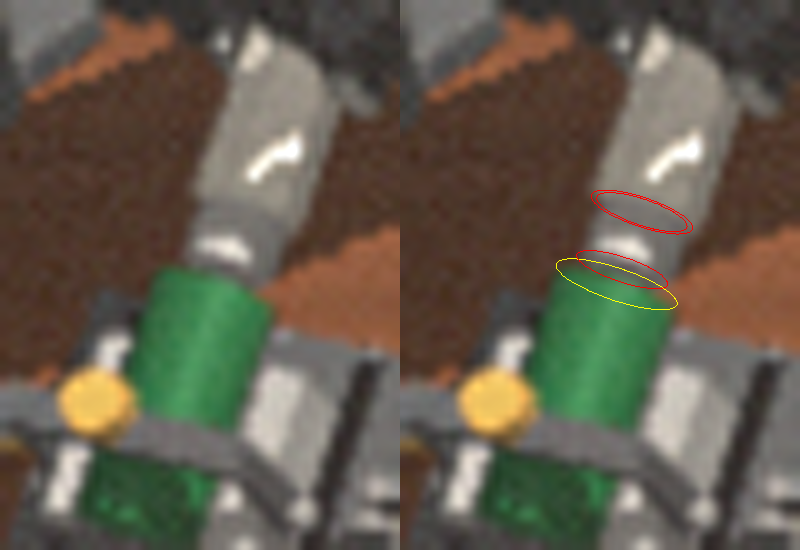

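```bash
python3 -m jog '[[0,0,0.0005,-0.003,-0.001,0.001,0],[0,0,0,-0.003,0,0,0],[0,0,0,-0.002,0,0,0],[0,0,0,0,0,0,0]]' 60 | grep -E "pos|t_force"
python3 - <<'E'
from h import *
F(); target([.5377,-.1785,.135],158,.068,flip=True,gx=-.0038,gz=.1543)
E
python3 -m jog '[[0,0,0,-0.003,0,0,0],[0,0,0,0,0,0,0]]' 60 | grep -E "pos|t_force"
python3 - <<'E'
from h import *
F(); target([.5377,-.1785,.135],158,.068,flip=True,gx=-.0038,gz=.1543)
E
```

```text
ee_pos: [0.5558, -0.1858, 0.3047]
contact_force: [-0.0, 0.9, -3.5]
clk 19.1 Ftool [0.  0.8 0.6] Mtool [ 0.02 -0.85 -0.05] gap 0.026973240501828262
clk 19.1 J [-26.2  33.1  10.9  99.7  -2.3  -3.6] F [-0.   0.9 -3.5] M [-0.32 -0.79  0.05] gap 0.027
turn [-0.0002 -0.0001  0.0001] shift(cur axes) [-0.0052 -0.0001 -0.0002] after turn [-0.0052 -0.0001 -0.0002]
ee_pos: [0.5565, -0.1861, 0.3041]
contact_force: [-0.3, -0.7, -2.7]
clk 19.2667 Ftool [ 0.2 -0.8 -0.3] Mtool [ 0.02 -0.76  0.05] gap 0.026931822958269222
clk 19.2667 J [-26.2  33.2  11.   99.7  -2.3  -3.6] F [-0.3 -0.7 -2.7] M [-0.32 -0.69 -0.04] gap 0.0269
turn [-0.0002 -0.0001  0.0001] shift(cur axes) [-0.002  -0.0001 -0.0004] after turn [-0.002  -0.0001 -0.0004]
```

```bash
python3 -m jog '[[0,0,0,-0.0015,0,0,0],[0,0,0,0,0,0,0]]' 60 | grep -E "pos|t_force"
python3 -m jog '[[0,0,0,-0.0015,0,0,0],[0,0,0,0,0,0,0]]' 60 | grep -E "pos|t_force"
python3 - <<'E'
from h import *
F()
E
```

```text
ee_pos: [0.5569, -0.1862, 0.3039]
contact_force: [-0.6, 0.1, -3.0]
ee_pos: [0.5572, -0.1863, 0.3037]
contact_force: [-1.2, -0.3, -2.7]
clk 19.6 Ftool [ 1.  -0.7  0.3] Mtool [-0.01 -0.75  0.06] gap 0.02690096073289194
```

```bash
python3 -m jog '[[0,0,0,-0.0015,0,0,0],[0,0,0,0,0,0,0]]' 60 | grep -E "pos|t_force"
python3 - <<'E'
from h import *
F()
E
```

```text
ee_pos: [0.5576, -0.1865, 0.3034]
contact_force: [0.3, 0.3, -2.9]
clk 19.7667 Ftool [-0.1  0.3 -0.2] Mtool [-0.01 -0.88  0.02] gap 0.02697809344248443
```

```bash
python3 -m jog '[[0,0,0,-0.0015,0,0,0],[0,0,0,0,0,0,0]]' 60 | grep -E "pos|t_force"
python3 -m jog '[[0,0,0,-0.0012,0,0,0],[0,0,0,0,0,0,0]]' 60 | grep -E "pos|t_force"
python3 - <<'E'
from h import *
F();target([.5377,-.1785,.135],158,.068,flip=True,gx=-.0038,gz=.1543)
E
```

```text
ee_pos: [0.5579, -0.1866, 0.3032]
contact_force: [-0.2, -0.0, -2.4]
ee_pos: [0.5582, -0.1867, 0.303]
contact_force: [-0.1, 0.7, -2.6]
clk 20.1 Ftool [ 0.5  0.6 -0.2] Mtool [-0.   -0.78  0.03] gap 0.027323176407802203
clk 20.1 J [-26.2  33.4  11.2  99.7  -2.3  -3.6] F [-0.1  0.7 -2.6] M [-0.3  -0.72 -0.02] gap 0.0273
turn [-0.0002 -0.0001  0.0001] shift(cur axes) [ 0.0051 -0.0001 -0.0004] after turn [ 0.0051 -0.0001 -0.0004]
```

```bash
python3 -m jog '[[0,0,0,-0.0018,0,0,0],[0,0,0,0,0,0,0]]' 60 | grep -E "pos|t_force"
python3 -m jog '[[0,0,0,-0.0015,0,0,0],[0,0,0,0,0,0,0]]' 60 | grep -E "pos|t_force"
python3 - <<'E'
from h import *
F()
E
```

```text
ee_pos: [0.5587, -0.1869, 0.3027]
contact_force: [0.6, -0.5, -2.7]
ee_pos: [0.559, -0.1871, 0.3024]
contact_force: [-0.2, 0.3, -2.8]
clk 20.4333 Ftool [0.3 0.2 0. ] Mtool [ 0.03 -0.82 -0.  ] gap 0.026949429274258224
```

```bash
python3 -m jog '[[0,0,0,-0.0015,0,0,0],[0,0,0,0,0,0,0]]' 60 | grep -E "pos|t_force"
python3 - <<'E'
from h import *
F()
E
```

```text
ee_pos: [0.5594, -0.1872, 0.3022]
contact_force: [0.3, -0.1, -2.8]
clk 20.6 Ftool [-0.2  0.1 -0.3] Mtool [ 0.06 -0.8   0.02] gap 0.027293443180951074
```

```bash
python3 -m jog '[[0,0,0,-0.0018,0,0,0],[0,0,0,0,0,0,0]]' 60 | grep -E "pos|t_force"
python3 -m jog '[[0,0,0,-0.0018,0,0,0],[0,0,0,0,0,0,0]]' 60 | grep -E "pos|t_force"
python3 - <<'E'
from h import *
F()
E
```

```text
ee_pos: [0.5597, -0.1874, 0.3019]
contact_force: [0.6, 0.9, -3.9]
ee_pos: [0.5599, -0.1874, 0.3018]
contact_force: [-3.3, 0.8, 0.1]
clk 20.9333 Ftool [ 4.5 -0.5 -0.9] Mtool [ 0.08 -0.08 -0.03] gap 0.027386391043813053
```

```bash
python3 -m jog '[[0,0,0,-0.0015,0,0,0],[0,0,0,0,0,0,0]]' 60 | grep -E "pos|t_force"
python3 - <<'E'
from h import *
F()
s=snap("scene","s13"); a=load("s12")["img"][163:218,182:222].astype(int); b=s["img"][163:218,182:222].astype(int)
for r in range(20,32): print(r,b[r,15:30].tolist() if r in(24,) else b[r,22].tolist(), a[r,22].tolist())
E
```

```text
ee_pos: [0.5601, -0.1874, 0.3017]
contact_force: [-4.9, 2.8, 2.2]
clk 21.1 Ftool [ 7.5  0.8 -1.5] Mtool [0.04 0.49 0.06] gap 0.027451523237867297
20 [185, 176, 161] [121, 116, 111]
21 [143, 136, 123] [122, 115, 112]
22 [126, 122, 113] [121, 118, 111]
23 [120, 117, 112] [155, 151, 142]
24 [[81, 59, 48], [77, 54, 37], [82, 58, 45], [94, 81, 72], [114, 110, 106], [117, 114, 109], [120, 116, 113], [120, 115, 109], [121, 118, 112], [116, 112, 108], [119, 115, 109], [116, 111, 107], [116, 110, 107], [120, 115, 109], [107, 96, 87]] [231, 223, 212]
25 [121, 115, 112] [197, 190, 181]
26 [163, 157, 151] [109, 100, 100]
27 [227, 221, 210] [96, 105, 93]
28 [128, 175, 133] [86, 142, 96]
29 [75, 148, 92] [78, 152, 97]
30 [67, 143, 88] [72, 145, 91]
31 [72, 143, 89] [72, 146, 92]
```

```bash
python3 -m jog '[[0,0,0,-0.0006,0,0,0],[0,0,0,0,0,0,0],[0,0,0,0,0,0,0],[0,0,0,0,0,0,0],[0,0,0,0,0,0,0],[0,0,0,0,0,0,0],[0,0,0,0,0,0,0],[0,0,0,0,0,0,0],[0,0,0,0,0,0,0],[0,0,0,0,0,0,0],[0,0,0,0,0,0,0],[0,0,0,0,0,0,0]]' 60 | grep -E "pos|t_force"
python3 - <<'E'
from h import *
F(); target([.5377,-.1785,.135],158,.068,flip=True,gx=-.0038,gz=.1543)
E
```

```text
ee_pos: [0.5601, -0.1875, 0.3017]
contact_force: [-5.2, 2.1, 1.5]
clk 22.15 Ftool [ 7.1  0.  -0.8] Mtool [0.02 0.64 0.05] gap 0.027058920222600313
clk 22.15 J [-26.2  33.7  11.5  99.8  -2.3  -3.6] F [-5.2  2.1  1.5] M [ 0.2   0.61 -0.03] gap 0.0271
turn [-0.0002 -0.0004  0.0001] shift(cur axes) [ 0.0129 -0.0002 -0.0004] after turn [ 0.0129 -0.0003 -0.0004]
```

```bash
python3 -m jog '[[0,0,0,0.008,0,0,0],[0,0,0,0.03,0,0,0],[0,0,0,0.06,0,0,0],[0,0,0,0.08,0,0,0],[0,0,0,0.055,0,0,0],[0,0,0,0.04,0,-0.06,0],[0,0,0,0.04,0,-0.07,0],[0,0,0,0.008,0,-0.011,0]]' 60 | grep -E "pos|t_force"
python3 -m jog '[[0,-0.0178,0,0,0,0,0],[0,-0.0178,0,0,0,0,0],[0,-0.0178,0,0,0,0,0],[0,-0.0178,0,0,0,0,0],[0,-0.0178,0,0,0,0,0],[0,0,0,0,0,0,0],[0,0,0,0,0,0,0],[0,0,0,0,0,0,0]]' 60
python3 - <<'E'
from h import *
F(); s=sensors.get_state(); R=s["tcp_rot"]; print(s["joint_positions"].round(1))
c,q=np.cos(np.radians(-152.7)),np.sin(np.radians(-152.7))
Rt=np.array([[c,q,0],[q,-c,0],[0,0,-1.]]) 
print("turn",(cv2.Rodrigues(R.T@Rt)[0].ravel()/2/np.pi).round(4)); dp=np.array([.5343,.2364,.404])-s["ee_pos"]; print("shift cur",(R.T@dp/.3).round(4),"after",(Rt.T@dp/.3).round(4))
E
```

```text
ee_pos: [0.5052, -0.1653, 0.3922]
contact_force: [1.0, -0.5, -2.8]
clock: 23.48
ee_pos: [0.5054, -0.1654, 0.388]
tcp_rot: [[-0.928, 0.373, -0.004], [0.373, 0.928, 0.001], [0.004, -0.001, -1.0]]
contact_force: [0.3, -0.5, -3.1]
finger_gap: 0.0273
finger_force: 60.2
clk 23.4833 Ftool [-0.5 -0.3  0.1] Mtool [-0.05 -0.07  0.02] gap 0.027255253264907804
[-27.2  13.4  -3.1  73.7  -0.1  -5.2]
turn [ 0.0002 -0.0007 -0.1367]
shift cur [ 0.411   1.2785 -0.0523] after [-0.7     1.146  -0.0533]
```

```bash
python3 -m jog '[[0,0,0,0.0200,0.0600,-0.026,0],[0,-0.0007,0,0.0370,0.1160,-0.026,0],[0,0,0,0.0374,0.1163,0,0],[0,0,0,0.0374,0.1163,0,0],[0,0,0,0.0374,0.1163,0,0],[0,0,0,0.0374,0.1163,0,0],[0,0,0,0.0374,0.1163,0,0],[0,0,0,0.0374,0.1163,0,0],[0,0,0,0.0374,0.1163,0,0],[0,0,0,0.0374,0.1163,0,0],[0,0,0,0.0374,0.1163,0,0],[0,0,0,0.018,0.0560,0,0]]' 60 | grep -E "pos|t_force"
python3 -m jog '[[0,0,-0.0171,0,0,0,0],[0,0,-0.0171,0,0,0,0],[0,0,-0.0171,0,0,0,0],[0,0,-0.0171,0,0,0,0],[0,0,-0.0171,0,0,0,0],[0,0,-0.0171,0,0,0,0],[0,0,-0.0171,0,0,0,0],[0,0,-0.017,0,0,0,0],[0,0,0,0,0,0,0],[0,0,0,0,0,0,0],[0,0,0,0,0,0,0]]' 60
cat > r.py <<'E'
from h import *
import sys
F(); s=sensors.get_state(); R=s["tcp_rot"]
c,q=np.cos(np.radians(-152.7)),np.sin(np.radians(-152.7))
Rt=np.array([[c,q,0],[q,-c,0],[0,0,-1.]])
print("turn",(cv2.Rodrigues(R.T@Rt)[0].ravel()/2/np.pi).round(4)); dp=np.array([.5344,.2363,float(sys.argv[1])])-s["ee_pos"]; print("shift",(Rt.T@dp/.3).round(4))
E
python3 r.py .2091
python3 - <<'E'
from h import *
s=sensors.get_state();d=snap("wrist","w14");g=d["img"].astype(int)
print("rows",g[30:50,252:260].mean(1).sum(1).astype(int).tolist(),g[140:175,252:260].mean(1).sum(1).astype(int).tolist())
E
```

```text
ee_pos: [0.5347, 0.2401, 0.4018]
contact_force: [0.6, -0.3, -3.5]
clock: 25.4
ee_pos: [0.5348, 0.2365, 0.4025]
tcp_rot: [[-0.89, -0.455, 0.002], [-0.455, 0.89, -0.003], [-0.0, -0.003, -1.0]]
contact_force: [0.6, 0.2, -3.4]
finger_gap: 0.0272
finger_force: 60.3
clk 25.4 Ftool [-0.6 -0.1  0.4] Mtool [0.01 0.01 0.  ] gap 0.027182516280347145
turn [-0.0005  0.     -0.0006]
shift [1.300e-03 1.000e-04 6.447e-01]
rows [270, 279, 282, 295, 307, 311, 316, 314, 448, 542, 584, 608, 631, 651, 667, 668, 668, 671, 671, 671] [727, 727, 727, 727, 728, 728, 729, 729, 729, 729, 729, 730, 708, 664, 564, 445, 369, 342, 339, 341, 335, 334, 408, 683, 717, 719, 718, 717, 719, 717, 718, 717, 698, 693, 711]
```

```bash
python3 -m jog '[[-0.0005,0,-0.0006,0.0013,0,0.05,0],[0,0,0,0,0,0.10,0],[0,0,0,0,0,0.12,0],[0,0,0,0,0,0.12,0],[0,0,0,0,0,0.1,0],[0,0,0,0,0,0.07,0],[0,0,0,0,0,0.03,0],[0,0,0,0,0,0.02,0],[0,0,0,0,0,0.01,0],[0,0,0,0,0,0,0],[0,0,0,0,0,0,0]]' 60
python3 r.py .2091
```

```text
clock: 26.37
ee_pos: [0.535, 0.2364, 0.2184]
tcp_rot: [[-0.887, -0.462, 0.004], [-0.462, 0.887, 0.001], [-0.004, -0.001, -1.0]]
contact_force: [0.7, -0.3, -1.9]
finger_gap: 0.0266
finger_force: 60.2
clk 26.3667 Ftool [-0.5 -0.6 -1.1] Mtool [-0.   -0.04  0.02] gap 0.026560725885952565
turn [-0.0002  0.0007  0.0005]
shift [0.0019 0.0005 0.0311]
```

```bash
python3 -m jog '[[0,0,0,0.0015,0,0.01,0],[0,0,0,0,0,0.007,0],[0,0,0,0,0,0.004,0],[0,0,0,0,0,0,0],[0,0,0,0,0,0,0]]' 60 | grep -E "pos|t_force"
python3 r.py .2091
```

```text
ee_pos: [0.5342, 0.2361, 0.2109]
contact_force: [0.6, -0.7, -4.0]
clk 26.7833 Ftool [-0.2 -0.9  1. ] Mtool [-0.05 -0.01  0.  ] gap 0.02717338895290565
turn [-0.0001  0.0004  0.0006]
shift [-0.0011  0.0003  0.0061]
```

```bash
python3 -m jog '[[0,0,0,0,0,0.003,0],[0,0,0,0,0,0,0],[0,0,0,0,0,0,0]]' 60 | grep -E "pos|t_force"
python3 r.py .2091
```

```text
ee_pos: [0.5342, 0.2361, 0.2099]
contact_force: [-0.2, -0.4, -3.8]
clk 27.0333 Ftool [ 0.3 -0.2  0.8] Mtool [ 0.01 -0.05 -0.01] gap 0.027125034100940217
turn [-0.0001  0.0004  0.0006]
shift [-0.001   0.0003  0.0028]
```

```bash
python3 -m jog '[[0,0,0,0,0,0.003,0],[0,0,0,0,0,0,0],[0,0,0,0,0,0,0]]' 60 | grep -E "pos|t_force"
python3 -m jog '[[0,0,0,0,0,0.002,0],[0,0,0,0,0,0,0],[0,0,0,0,0,0,0]]' 60 | grep -E "pos|t_force"
python3 r.py .2091
```

```text
ee_pos: [0.5342, 0.2361, 0.2093]
contact_force: [-0.1, -0.2, -0.3]
ee_pos: [0.5342, 0.2361, 0.2093]
contact_force: [-2.0, -0.9, 6.6]
clk 27.5333 Ftool [ 2.2  0.1 -9.6] Mtool [-0.02  0.48 -0.03] gap 0.027033093020436338
turn [-0.0002  0.0005  0.0006]
shift [-0.001   0.0003  0.0006]
```

```bash
python3 -m jog '[[0,0,0,0,0,-0.001,0],[0,0,0,0,0,0,0.4],[0,0,0,0,0,0,0.5],[0,0,0,0,0,0,0.8],[0,0,0,0,0,0,1],[0,0,0,0,0,0,1],[0,0,0,0,0,0,1],[0,0,0,0,0,0,1],[0,0,0,0,0,0,1]]' 20
python3 -m jog '[[0,0,0,0,0,-0.03,1],[0,0,0,0,0,-0.06,1],[0,0,0,0,0,-0.1,1],[0,0,0,0,0,-0.13,1],[0,0,0,0,0,-0.13,1],[0,0,0,0,0,-0.13,1],[0,0,0,0,0,-0.06,1],[0,0,0,0,0,0,1],[0,0,0,0,0,0,1]]'
python3 - <<'E'
from h import *
d=snap("wrist","w15"); a=load("w2")
s=sensors.get_state()
def seg(d):
    g=d["img"].astype(int); m=((g.min(2)>150)&(g.max(2)-g.min(2)<45)).astype(np.uint8); m[250:]=0;m[:,:200]=0;m[:,320:]=0
    ys,xs=np.where(m); P=np.array([onz(d,u,v,.065) for u,v in zip(xs[::5],ys[::5])])[:,:2]
    c=P.mean(0); w,V=np.linalg.eigh(np.cov((P-c).T)); return c.round(4),np.degrees(np.arctan2(*V[::-1,1])).round(2),np.sqrt(w).round(4),len(xs)
print(seg(a),seg(d))
n=load("s1")["img"].astype(int);b=snap("scene","s15")["img"].astype(int)
D=(abs(n-b).sum(2)>90); ys,xs=np.where(D); print(D.sum(), np.histogram2d(ys,xs,bins=[8,8],range=[[0,384],[0,512]])[0].astype(int))
E
```

```text
clock: 28.28
ee_pos: [0.5342, 0.2361, 0.2087]
tcp_rot: [[-0.887, -0.462, 0.002], [-0.462, 0.887, 0.001], [-0.002, -0.001, -1.0]]
contact_force: [-0.1, -0.2, -0.6]
finger_gap: 0.0857
finger_force: 0.0
clock: 29.03
ee_pos: [0.5335, 0.236, 0.4023]
tcp_rot: [[-0.887, -0.462, 0.005], [-0.462, 0.887, 0.001], [-0.005, -0.001, -1.0]]
contact_force: [-0.6, 0.4, -1.5]
finger_gap: 0.0856
finger_force: 0.0
(array([0.5249, 0.233 ]), np.float64(-153.12), array([0.0073, 0.0423]), 3970) (array([0.525 , 0.2331]), np.float64(-153.07), array([0.0073, 0.0424]), 3880)
19331 [[   0    0    0    0 1554 2334 1640   26]
 [   0    0    0  164 2125 1627 1141    0]
 [   0    0    2 1049 1214 1446   33    0]
 [   0    0  161 1982  570  574    0    0]
 [   0    0    0  910  777    2    0    0]
 [   0    0    0    0    0    0    0    0]
 [   0    0    0    0    0    0    0    0]
 [   0    0    0    0    0    0    0    0]]
```

```bash
python3 -c "from rig import bot; print(bot.hand_in())"
```

```text
the job is handed in; nothing more can be done
None
```

The job is done and handed in at about 29 s: the go end went in until the shoulder was home at about 10 N, the no-go end stopped on the mouth under a steady push of about 7 N, and the gauge is back in its rest to within about 0.1 mm of where it started.

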